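Roll the spice jar home in the sloping jar rack

TASK

Lay the spice jar that lies on the worktop crosswise in the low end of the little wooden roll rack and let go of it. Then roll it up the lane by pushing its side, over the low sill, until you feel it meet the sprung stop, and press it home there for about a second with a light push of about 8 N (never ram it, and do not lift it in from above), so that it stays behind the sill when you let go. Leave the two standing spice jars and the mug where they are.

Things in the scene. Friction and masses are not known exactly. Their poses are not given: they have to be found in the camera images.
- jar: The spice jar to put away: a glass cylinder with a dark cap, 41 mm diameter (radius 20.4), 105 mm long, 0.1 to 0.2 kg, lying on its side on the worktop to the right of the rack. Origin at the middle of its bottom (glass) end; z axis along the jar to the cap. Smooth glass, friction 0.22 to 0.34 on anything; it rolls easily.
- jar_mid (a point): The middle of the spice jar, on its axis, 52 mm from either end.
- rack: The wooden roll rack as a whole, fixed to the worktop (its place and yaw vary), 260 mm long, 139 mm wide, about 75 mm high at most, at the stop bar near its upper end. Origin under its middle at worktop height; x points level along the lane toward the high end (about to the left, world +y), z up.
- lane: The rack's sloping lane. Origin on its floor (16 mm above the worktop) at the inner face of the front lip, midway between the side walls; x runs up the slope along the floor (4 degrees uphill), y across, z square to the floor. Floor 252 mm long, 115 mm wide between side walls 22 mm high and 12 mm thick. A jar laid crosswise has its middle 20.4 mm above the floor.
- lip (a point): Middle of the top of the front lip at the lane's low end, 9 mm high, 10 mm thick (lane x -10 to 0 mm). A jar let go in the lane rolls down and rests against it with its axis at about lane x = 17 mm, its back overhanging the lip by about 3 mm; fingers held above the lip can come down behind it. From anywhere short of the sill the jar rolls back to here.
- lane_top (a point): Upper end of the lane floor, 252 mm from the lip. Short of it a carriage is clamped, its place NOT measured and different every time. Its sill, a rounded bar 2.5 mm high across the floor with a sloping front, is centred somewhere between lane x = 110 and 170 mm; rolling over it takes a push of a few N, 7 at most. A jar over the sill stays there by itself, its axis about 11 mm beyond it.
- stop_range (a point): Not on the stop itself: the point on the lane's middle line, 20 mm above the floor, 171.7 mm from the lip, midway in the range where the stop may be. The stop is a wooden pad on springs, its face 31.7 mm beyond the sill (lane x 142 to 202 mm), all but touching a jar that is home; it yields 1.3 N per mm for 10 mm (13 N), then is solid. Over 20 N is ramming.
- standing_jar_a: Bystander: a spice jar standing upright behind the rack, 41 mm diameter, 105 mm high, origin under its middle. Leave alone.
- standing_jar_b: Bystander: the other upright spice jar, the same size, origin under its middle. Leave alone.
- mug: Bystander: stoneware mug, 81 mm wide, 92 mm high, origin under it. Leave alone.

How it is judged:
By the outcome, as a careful person would: the job done as asked, in the order asked, and still so for the second after the job is handed in, with the robot touching nothing.
It also fails if it takes over 64 s, if anything falls off the work surface, if the arm or the gripper's body presses on something with over 40 N, if the wrist force passes 120 N, or if a joint passes its speed limit or range.

ROBOT

A 6-joint arm with a two-finger parallel gripper is mounted at the origin on a cart in front of the work surface, level with it; the furniture and walls round the work are solid. World frame = base frame: x ahead of the robot, y to its left, z up, the work surface at z = 0. Lengths are in m, angles in rad, forces in N, time in s.
With the tool pointing down it reaches from about 0.275 to 0.825 m from the base axis. Payload 5.2 kg.
Tool frame: the origin (TCP) lies on the mounting face of the last link; the fingertips stand 186 mm ahead of it and the grasp point (between the pads) lies 167 mm ahead of it; z points along the fingers, y is the line along which they close (so a half turn about z gives the same grasp; the last joint's range is limited). The gripper opens to 93 mm and grips with 3 to 60 N. Pads are 15 mm wide; open, the fingers measure 128 mm over their backs; the gripper's body (75 mm by 188 mm) begins 65 mm behind the grasp point.
Start: joints at [-1.376, 0.259, 1.535, -0, 1.348, -0.203], TCP at [0.213, -0.507, 0.405] pointing down, gripper open.
Joint ranges: [-3.14, 3.14], [-0.91, 2.08], [0.19, 2.58], [-1.22, 4.36], [0.22, 2.71], [-3.12, 3.12]. Speed limits (rad/s): [2.57, 2.57, 3.14, 3.14, 3.14, 3.14].

INTERFACE

Orientations are given as a rotation vector (axis times angle).
In Python, from workcell import manip gives the robot as it stands.
- The arm moves only by the tool arm_command, never from a script. Its argument "plan" is a list of rows, each a list of 3 entries, a list of its own where there are three numbers: the shift along the tool's x, y, z in mm, then the turn, a rotation vector about the tool's x, y, z in rad, then the finger opening in mm, from 0 to 93. In form: [[[dx, dy, dz], [rx, ry, rz], jaw], ...]. A call has exactly 10 rows; each row shifts and turns the commanded pose from where the row before left it, along the tool's axes as they then stand; what a row does not reach is not made up. A row lasts 1/8 s, in which the tool goes at most 62.5 mm and 10.7 degrees, less where a joint would pass 70% of its speed; a pose out of reach is approached as far as the arm can. A call is refused whole if a number of a shift passes 62.5 or a number of a turn 0.188, either way. A call with a gripper value outside its range is refused whole. The fingers move at their own pace and stop on an object; "force" is the grip in N (left out, the last holds). Time passes only in rows, so rows that do not move let the fingers close, or fill a call up. It gives the time, the measured TCP pose, the force, the opening and the grip force at its end, in the units of the state.
- manip.observe(): the state, without advancing time (a new reading comes with each control period).
- manip.capture(name): name is "scene" or "side" or "wrist"; returns the picture (480x640x3 uint8, blue, green, red); there is no depth.
- manip.get_calibration(name): a dict with "fx", "fy", "cx", "cy" (pixels), "T" (4x4, takes a point from camera to world coordinates); the wrist camera has in their place "T_tool_cam" (4x4, takes a point from camera to tool coordinates, whose origin is the TCP and whose axes are the flange's). Camera axes: x right, y up, looking along -z (the intrinsics and any distortion apply to the point x, -y, -z); pixel columns grow to the right and rows downward; lengths in m; the calibration is good to about 2 mm. The wrist camera is an equidistant fisheye: a pixel r from the principal point sees the ray r / f radians off the axis. A picture is of the moment at which its call begins: read the wrist's pose just before it. get_calibration takes no time and is no camera call.
- manip.close_job(): hands the job in; it is judged then, once.
The state is a dict: "clock": time; "joints": joint angles; "joint_velocities": joint speeds; "joint_torque": joint torques, N m; "eef_pos": TCP position; "tool_rot": TCP orientation; "ft_force": force on the tool from outside, world axes, zero at the start; "torque": the same for the moment, N m; "finger_gap": finger opening in m; "grasp_force": force on a finger pad.
Only numpy, scipy, OpenCV 4.12 (cv2) and the standard library are available. Lean on these libraries where they do the work, as an engineer would, in place of code of your own. Each camera call takes 0.05 s, during which the arm holds its last target. There are 200 camera calls.

## Working session

There is one attempt and no reset: what is moved stays moved. The work goes in short steps, Python scripts to look and compute and a tool call to move; the robot and the scene stay as the last step left them, time stands still between calls to the robot, and variables do not carry over. Pictures are saved under pics/ and viewed, at most 13 in all, crops included, and the job is handed in when it is done.

Besides the shell and the picture viewer there is one more tool, called after "Request:" as name([rows], argument=value, ...), one row to a line, values as JSON. arm_command: Moves the arm, as the interface text tells. Its arguments: {"type":"object","properties":{"plan":{"type":"array"},"force":{"type":"number"}},"required":["plan"]}

```bash
mkdir -p pics; python3 - <<'E'
from workcell import manip
import cv2,json,numpy as np
np.set_printoptions(precision=4,suppress=True)
s=manip.observe();print(s)
for n in("scene","side","wrist"):
    print(n,manip.get_calibration(n))
    cv2.imwrite(f"pics/{n}0.png",manip.capture(n))
E
```

```text
{'clock': 0.0, 'joints': array([-1.3758,  0.2593,  1.5361,  0.    ,  1.348 , -0.2028]), 'joint_velocities': array([ 0.0008, -0.0012, -0.0024,  0.0007,  0.001 , -0.0001]), 'joint_torque': array([ -0.0001, -43.7304, -28.4   ,   0.0716,   0.0415,  -0.0002]), 'eef_pos': array([ 0.213 , -0.5068,  0.4039]), 'tool_rot': array([-3.0779, -0.6203, -0.    ]), 'ft_force': array([ 0.1294,  0.3016, -0.6575]), 'torque': array([ 0.0108, -0.0117, -0.0011]), 'grasp_force': 0.0, 'finger_gap': 0.0928957514724027}
scene {'fx': 465.15188309201045, 'fy': 465.15188309201045, 'cx': 318.22102852755665, 'cy': 238.60890491645054, 'T': array([[-0.7718,  0.3809, -0.5092,  0.0726],
       [-0.6358, -0.4733,  0.6097,  0.6062],
       [-0.0088,  0.7943,  0.6075,  0.6348],
       [ 0.    ,  0.    ,  0.    ,  1.    ]])}
side {'fx': 477.5613541520835, 'fy': 477.5613541520835, 'cx': 320.843852036515, 'cy': 243.6473912530437, 'T': array([[-0.9907,  0.0971, -0.0954,  0.4383],
       [-0.1358, -0.6521,  0.7458,  0.7672],
       [ 0.0102,  0.7518,  0.6593,  0.7261],
       [ 0.    ,  0.    ,  0.    ,  1.    ]])}
wrist {'fx': 371.64829954431775, 'fy': 371.64829954431775, 'cx': 314.6349562832487, 'cy': 238.98969506538077, 'T_tool_cam': array([[ 0.0001,  0.9583,  0.2857,  0.0791],
       [ 1.    ,  0.    , -0.0006,  0.    ],
       [-0.0005,  0.2857, -0.9583,  0.0203],
       [ 0.    ,  0.    ,  0.    ,  1.    ]])}
```

View pics/scene0.png

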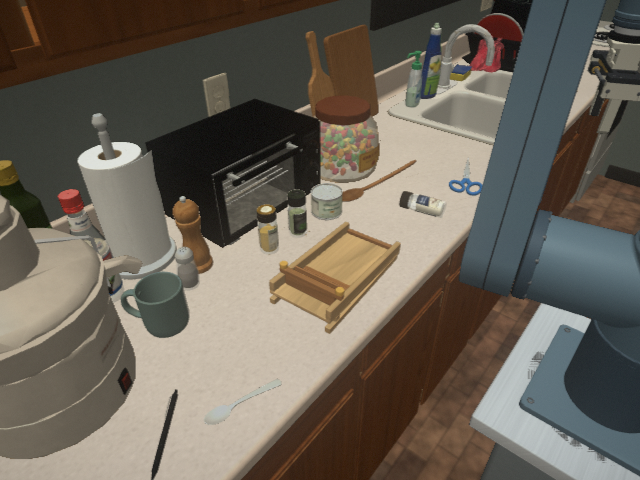

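View pics/side0.png

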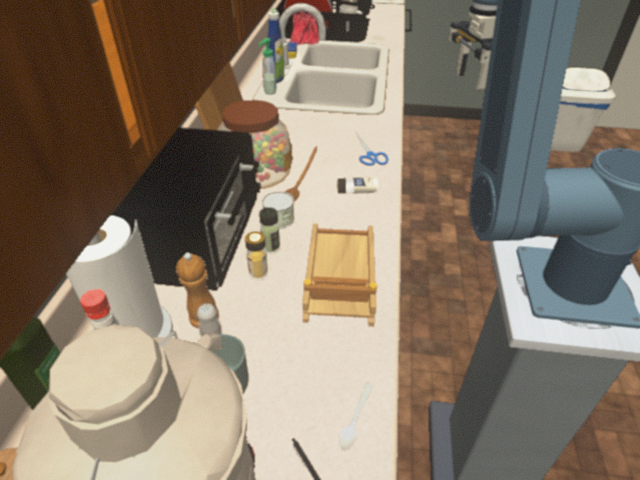

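View pics/wrist0.png

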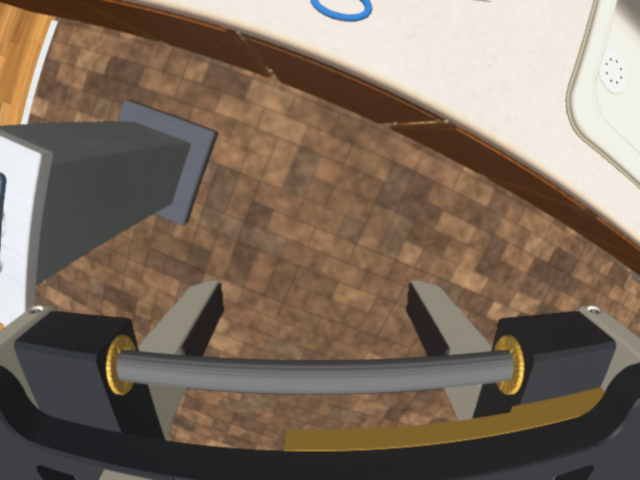

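The scene picture shows the jar at (423,203) with its cap at the left end. The rack runs from its low end (350–398, 228–246) to the stop bar (280–345, 265–293). In the side picture the jar is at (358,185) and the rack spans (305–377, 226–322). I'll make one enlarged crop to get precise pixels.

```bash
cat > h.py <<'E'
import numpy as np,cv2
from workcell import manip
from scipy.spatial.transform import Rotation as R
np.set_printoptions(precision=4,suppress=True)
def ray(n,uv,st=None):
    c=manip.get_calibration(n);x=(uv[0]-c['cx'])/c['fx'];y=(uv[1]-c['cy'])/c['fy']
    if n=='wrist':
        r=np.hypot(x,y);k=np.sin(r)/r if r>1e-9 else 1
        d=np.array([x*k,-y*k,-np.cos(r)])
        T=np.eye(4);T[:3,:3]=R.from_rotvec(st['tool_rot']).as_matrix();T[:3,3]=st['eef_pos'];T=T@c['T_tool_cam']
    else: d=np.array([x,-y,-1]);T=c['T']
    d=T[:3,:3]@d;return T[:3,3],d/np.linalg.norm(d)
def plane(n,uv,z,st=None):
    o,d=ray(n,uv,st);return o+d*(z-o[2])/d[2]
def tri(a,b):
    (o1,d1),(o2,d2)=a,b
    t=np.linalg.lstsq(np.c_[d1,-d2],o2-o1,rcond=None)[0]
    p,q=o1+t[0]*d1,o2+t[1]*d2
    return (p+q)/2,np.linalg.norm(p-q)
E
python3 - <<'E'
import cv2,numpy as np
a=cv2.imread('pics/scene0.png')[175:330,260:460];b=cv2.imread('pics/side0.png')[170:330,295:395]
a=cv2.resize(a,None,fx=2.6,fy=2.6,interpolation=2);b=cv2.resize(b,None,fx=2.6,fy=2.6,interpolation=2)
o=np.zeros((416,790,3),np.uint8);o[:a.shape[0],:a.shape[1]]=a;o[:b.shape[0],525:525+b.shape[1]]=b
cv2.imwrite('pics/crop.png',o)
E
```

```text
(no output)
```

View pics/crop.png

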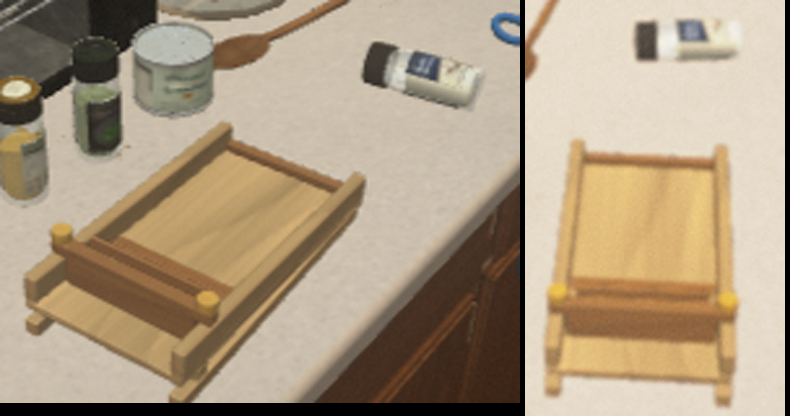

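```bash
python3 - <<'E'
from h import *
S=lambda u,v:(260+u/2.6,175+v/2.6)
D=lambda u,v:(295+(u-525)/2.6,170+v/2.6)
for n,a,b in [("wallL low",(232,127),(583,142)),("wallR low",(355,176),(716,148)),("lipL",(232,144),(584,155)),("lipR",(342,186),(715,157)),
 ("jarcap",(369,60),(637,42)),("jarend",(478,88),(740,40)),("knobL",(62,227),(557,290)),("knobR",(207,297),(728,298)),("wallL high",(35,280),(553,352)),("wallR high",(183,352),(728,352))]:
    p,e=tri(ray('scene',S(*a)),ray('side',D(*b)));print(n,p,round(e,4))
E
```

```text
wallL low [ 0.5554 -0.0791  0.0355] 0.0007
wallR low [ 0.4383 -0.0872  0.0356] 0.0003
lipL [ 0.5544 -0.0793  0.0192] 0.0015
lipR [ 0.4383 -0.0681  0.039 ] 0.0034
jarcap [ 0.5262 -0.2537  0.0273] 0.0015
jarend [ 0.4252 -0.2734  0.0274] 0.0026
knobL [0.543  0.1434 0.0773] 0.0016
knobR [0.4192 0.1351 0.0779] 0.0
wallL high [0.5409 0.1767 0.0494] 0.0045
wallR high [0.4155 0.165  0.053 ] 0.0008
```

Both views agree to a few mm. The jar middle is near (0.476, -0.264) with yaw about 11°. The lane's cross axis has yaw about 4° and its low end is at about (0.497, -0.083). Next I go above the jar.

Request:
arm_command([
  [[48, -17.5, 11], [0, 0, 0], 93],
  [[48, -17.5, 11], [0, 0, 0], 93],
  [[48, -17.5, 11], [0, 0, 0], 93],
  [[48, -17.5, 11], [0, 0, 0], 93],
  [[48, -17.5, 11], [0, 0, 0], 93],
  [[48, -17.5, 11], [0, 0, 0], 93],
  [[48, -17.5, 11], [0, 0, 0], 93],
  [[0, 0, 0], [0, 0, 0.103], 93],
  [[0, 0, 0], [0, 0, 0.103], 93],
  [[0, 0, 0], [0, 0, 0], 93],
], force=12)

```text
clock: 1.4
eef_pos: [0.4755, -0.2637, 0.3274]
tool_rot: [-3.126, -0.303, 0.001]
ft_force: [-0.0, -0.6, 0.1]
finger_gap: 0.093
grasp_force: 0.0
```

```bash
python3 - <<'E'
from h import *
import pickle
s=manip.observe();print(s['eef_pos'],s['tool_rot'],s['ft_force'])
im=manip.capture('wrist');pickle.dump(s,open('s1.pkl','wb'))
cv2.imwrite('pics/w1.png',im)
E
```

```text
[ 0.4755 -0.2637  0.3274] [-3.1264 -0.3029  0.0007] [-0.0395 -0.5893  0.0595]
```

View pics/w1.png

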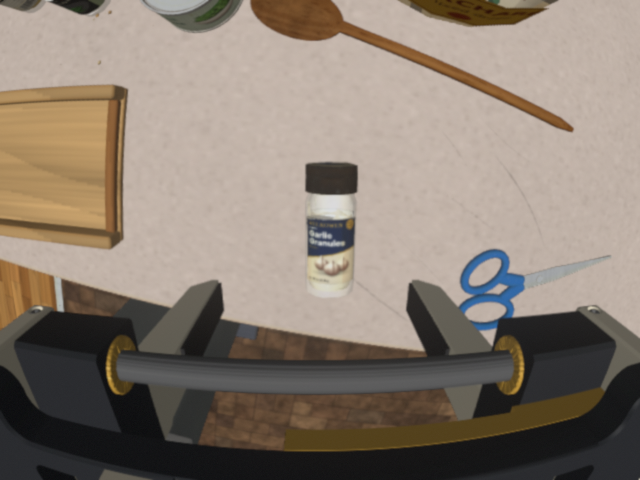

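The wrist view shows the jar upright in the image, with its cap at (331,163) and its glass end at (330,296), between the fingers. The lip is the brown bar at columns 107–118, rows 99–235.

```bash
python3 - <<'E'
from h import *
import pickle
s=pickle.load(open('s1.pkl','rb'))
for n,uv,z in [("cap",(331,163),.0204),("end",(330,296),.0204),("midL",(306,235),.0204),("midR",(355,235),.0204),
 ("lip in L",(107,99),.025),("lip in R",(107,236),.025),("lip out L",(118,100),.025),("lip out R",(118,234),.025),("wallendL in",(124,97),.037),("wallendR in",(120,237),.037),("wallendL out",(126,86),.037),("wallendR out",(118,248),.037)]:
    print(n,plane('wrist',uv,z,s)[:2])
S=lambda u,v:(260+u/2.6,175+v/2.6)
for n,a,b in [("cap",(369,60),(331,166)),("end",(478,88),(330,294)),("wallL",(232,127),(124,97)),("wallR",(355,176),(119,237)),("lipL",(232,144),(107,99)),("lipR",(340,186),(107,236))]:
    p,e=tri(ray('scene',S(*a)),ray('wrist',b,s));print(n,p,round(e,4))
E
```

```text
cap [ 0.5315 -0.2657]
end [ 0.422  -0.2876]
midL [ 0.4711 -0.2576]
midR [ 0.4787 -0.2963]
lip in L [ 0.5562 -0.0727]
lip in R [ 0.4379 -0.0841]
lip out L [ 0.5561 -0.084 ]
lip out R [ 0.442  -0.0957]
wallendL in [ 0.5588 -0.0962]
wallendR in [ 0.4445 -0.1043]
wallendL out [ 0.5676 -0.0964]
wallendR out [ 0.4343 -0.1025]
cap [ 0.5305 -0.2654  0.0207] 0.0029
end [ 0.4272 -0.2853  0.0228] 0.0052
wallL [ 0.5606 -0.0896  0.027 ] 0.0036
wallR [ 0.4419 -0.0974  0.0274] 0.0033
lipL [ 0.5537 -0.0733  0.0233] 0.0057
lipR [ 0.4426 -0.0822  0.0258] 0.0098
```

Request:
arm_command([
  [[0, 12.5, 15], [0, 0, 0], 93],
  [[0, 0, 20], [0, 0, 0], 93],
  [[0, 0, 20], [0, 0, 0], 93],
  [[0, 0, 20], [0, 0, 0], 93],
  [[0, 0, 20], [0, 0, 0], 93],
  [[0, 0, 20], [0, 0, 0], 93],
  [[0, 0, 20], [0, 0, 0], 93],
  [[0, 0, 0], [0, 0, 0], 93],
  [[0, 0, 0], [0, 0, 0], 60],
  [[0, 0, 0], [0, 0, 0], 46],
], force=12)

```text
clock: 2.7
eef_pos: [0.478, -0.2767, 0.1935]
tool_rot: [3.126, 0.301, 0.002]
ft_force: [-0.1, -0.2, 0.0]
finger_gap: 0.0772
grasp_force: 0.0
```

Request:
arm_command([
  [[0, 0, 0], [0, 0, 0], 35],
  [[0, 0, 0], [0, 0, 0], 30],
  [[0, 0, 0], [0, 0, 0], 30],
  [[0, 0, 0], [0, 0, 0], 30],
  [[0, 0, 0], [0, 0, 0], 30],
  [[0, 0, 0], [0, 0, 0], 30],
  [[0, 0, 0], [0, 0, 0], 30],
  [[0, 0, -5], [0, 0, 0], 30],
  [[0, 0, -10], [0, 0, 0], 30],
  [[0, 0, -10], [0, 0, 0], 30],
], force=15)

```text
clock: 3.95
eef_pos: [0.4778, -0.2763, 0.2185]
tool_rot: [3.127, 0.301, 0.0]
ft_force: [-1.0, -0.2, -1.8]
finger_gap: 0.0401
grasp_force: 15.0
```

Request:
arm_command([
  [[0, 0, -40], [0, 0, 0.06], 30],
  [[0, 0, -40], [0, 0, 0.06], 30],
  [[5.5, -41, 0], [0, 0, 0], 30],
  [[5.5, -41, 0], [0, 0, 0], 30],
  [[5.5, -41, 0], [0, 0, 0], 30],
  [[5.5, -41, 0], [0, 0, 0], 30],
  [[5.5, -41, 0], [0, 0, 0], 30],
  [[5.5, -41, 0], [0, 0, 0], 30],
  [[0, 0, 0], [0, 0, 0], 30],
  [[0, 0, 0], [0, 0, 0], 30],
])

```text
clock: 5.2
eef_pos: [0.4931, -0.0286, 0.2983]
tool_rot: [3.139, 0.114, 0.001]
ft_force: [-0.2, 0.7, -2.3]
finger_gap: 0.0406
grasp_force: 15.0
```

```bash
python3 - <<'E'
from h import *
import pickle
s=manip.observe();print(s['eef_pos'],s['tool_rot'],s['ft_force'],s['finger_gap'])
im=manip.capture('wrist');pickle.dump(s,open('s2.pkl','wb'))
cv2.imwrite('pics/w2.png',im)
E
```

```text
[ 0.4931 -0.0286  0.2983] [3.1387 0.1142 0.0013] [-0.2276  0.7426 -2.3055] 0.04063581052054
```

View pics/w2.png

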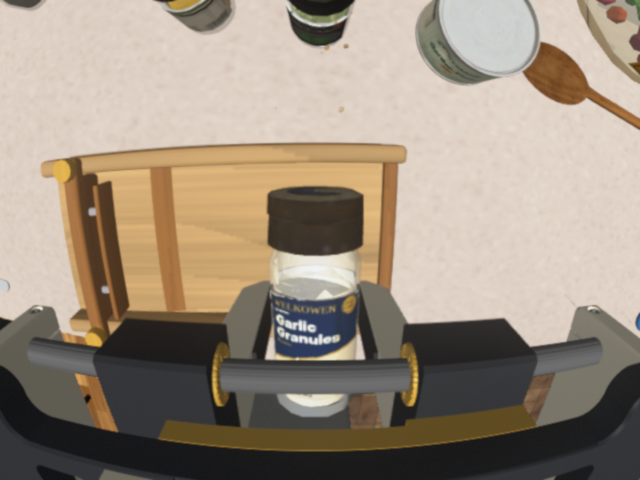

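The wrist view shows the held jar over the lane. The lip is at columns 383–396 (row 165) and 379–391 (row 285), and the far wall's inner edge is at row 161. The sill bar is at about (163,168)–(175,310) and the stop pad at about (108,185)–(122,318).

```bash
python3 - <<'E'
from h import *
import pickle
s=pickle.load(open('s2.pkl','rb'));s1=pickle.load(open('s1.pkl','rb'))
P=lambda uv,z:plane('wrist',uv,z,s)[:2]
for n,uv,z in [("lipin L",(384,165),.025),("lipin R",(378,285),.025),("lipout L",(396,165),.025),("lipout R",(391,285),.025),
 ("Lwall in low",(395,162),.038),("Lwall in mid",(250,161),.045),("Lwall in hi",(150,167),.051),("Rwall in",(200,312),.048),("Rwall in hi",(130,314),.053),
 ("sill L",(162,169),.027),("sill R",(174,309),.027)]:
    print(n,P(uv,z))
for n,a,b in [("lip in L",(384,165),(107,99)),("Lwall low end",(404,148),(126,88))]:
    p,e=tri(ray('wrist',a,s),ray('wrist',b,s1));print(n,p,round(e,4))
E
```

```text
lipin L [ 0.5535 -0.0726]
lipin R [ 0.4647 -0.0789]
lipout L [ 0.5543 -0.0811]
lipout R [ 0.4653 -0.0889]
Lwall in low [ 0.5571 -0.0772]
Lwall in mid [0.5513 0.0159]
Lwall in hi [0.5458 0.0822]
Rwall in [0.4433 0.0499]
Rwall in hi [0.4369 0.1055]
sill L [0.5418 0.0836]
sill R [0.4315 0.0787]
lip in L [ 0.5549 -0.0727  0.0252] 0.0028
Lwall low end [ 0.5667 -0.0869  0.0194] 0.0003
```

Lane centre at the lip is (0.498, -0.0775), yaw about 4.1°, and the sill is at lane x of about 159 mm. All of these fit the stated ranges. Lowering the jar now at lane x of about 50.

Request:
arm_command([
  [[1.5, -1, 12], [0, 0, 0], 30],
  [[0, 0, 15], [0, 0, 0], 30],
  [[0, 0, 15], [0, 0, 0], 30],
  [[0, 0, 15], [0, 0, 0], 30],
  [[0, 0, 10], [0, 0, 0], 30],
  [[0, 0, 7], [0, 0, 0], 30],
  [[0, 0, 5], [0, 0, 0], 30],
  [[0, 0, 2], [0, 0, 0], 30],
  [[0, 0, 0], [0, 0, 0], 30],
  [[0, 0, 0], [0, 0, 0], 30],
])

```text
clock: 6.5
eef_pos: [0.4946, -0.0274, 0.2171]
tool_rot: [3.139, 0.113, 0.001]
ft_force: [0.6, 0.1, -2.0]
finger_gap: 0.0405
grasp_force: 15.0
```

Request:
arm_command([
  [[0, 0, 0.5], [0, 0, 0], 30],
  [[0, 0, 0.5], [0, 0, 0], 30],
  [[0, 0, 0.5], [0, 0, 0], 30],
  [[0, 0, 0.5], [0, 0, 0], 30],
  [[0, 0, 0], [0, 0, 0], 30],
  [[0, 0, 0], [0, 0, 0], 30],
  [[0, 0, 0], [0, 0, 0], 30],
  [[0, 0, 0], [0, 0, 0], 30],
  [[0, 0, 0], [0, 0, 0], 30],
  [[0, 0, 0], [0, 0, 0], 30],
])

```text
clock: 7.75
eef_pos: [0.4945, -0.0274, 0.2148]
tool_rot: [3.14, 0.113, 0.0]
ft_force: [0.4, 0.6, -1.9]
finger_gap: 0.0404
grasp_force: 15.0
```

Request:
arm_command([
  [[0, 0, 0.4], [0, 0, 0], 30],
  [[0, 0, 0.4], [0, 0, 0], 30],
  [[0, 0, 0.4], [0, 0, 0], 30],
  [[0, 0, 0.3], [0, 0, 0], 30],
  [[0, 0, 0], [0, 0, 0], 30],
  [[0, 0, 0], [0, 0, 0], 30],
  [[0, 0, 0], [0, 0, 0], 30],
  [[0, 0, 0], [0, 0, 0], 30],
  [[0, 0, 0], [0, 0, 0], 30],
  [[0, 0, 0], [0, 0, 0], 30],
])

```text
clock: 9.0
eef_pos: [0.4945, -0.0274, 0.2133]
tool_rot: [-3.14, -0.113, -0.0]
ft_force: [-0.6, -0.1, -2.3]
finger_gap: 0.0407
grasp_force: 15.0
```

```bash
python3 - <<'E'
from h import *
a=cv2.resize(manip.capture('scene')[200:320,260:420],None,fx=3,fy=3,interpolation=2)
b=cv2.resize(manip.capture('side')[200:320,285:395],None,fx=2.9,fy=3,interpolation=2)
cv2.imwrite('pics/c3.png',np.hstack([a,b]))
E
```

```text
(no output)
```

View pics/c3.png

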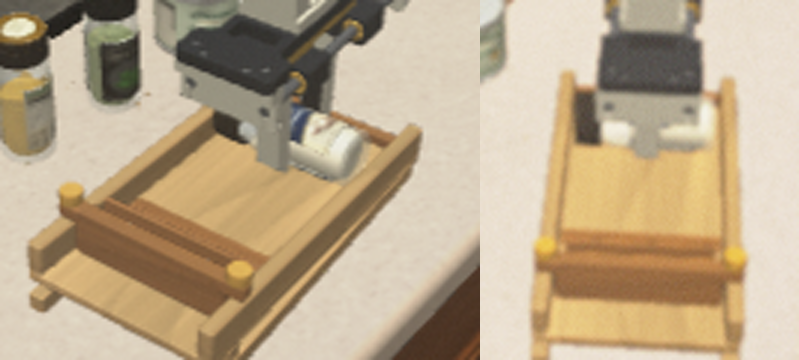

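The jar sits between the walls (side crop columns 575–712, walls 573–722), slightly toward the far wall. I'll shift it 1.5 mm back and go down to contact.

Request:
arm_command([
  [[-1.5, 0, 0], [0, 0, 0], 30],
  [[0, 0, 0.5], [0, 0, 0], 30],
  [[0, 0, 0.5], [0, 0, 0], 30],
  [[0, 0, 0.5], [0, 0, 0], 30],
  [[0, 0, 0], [0, 0, 0], 30],
  [[0, 0, 0], [0, 0, 0], 30],
  [[0, 0, 0], [0, 0, 0], 30],
  [[0, 0, 0], [0, 0, 0], 30],
  [[0, 0, 0], [0, 0, 0], 30],
  [[0, 0, 0], [0, 0, 0], 30],
])

```text
clock: 10.35
eef_pos: [0.4929, -0.0275, 0.2122]
tool_rot: [3.139, 0.113, 0.0]
ft_force: [-2.4, 0.8, 6.3]
finger_gap: 0.0404
grasp_force: 15.0
```

Contact with the floor. Releasing and lifting straight up.

Request:
arm_command([
  [[0, 0, -0.5], [0, 0, 0], 42],
  [[0, 0, 0], [0, 0, 0], 44],
  [[0, 0, 0], [0, 0, 0], 47],
  [[0, 0, 0], [0, 0, 0], 50],
  [[0, 0, 0], [0, 0, 0], 52],
  [[0, 0, 0], [0, 0, 0], 52],
  [[0, 0, -4], [0, 0, 0], 52],
  [[0, 0, -8], [0, 0, 0], 52],
  [[0, 0, -15], [0, 0, 0], 52],
  [[0, 0, -20], [0, 0, 0], 52],
])

```text
clock: 11.6
eef_pos: [0.4929, -0.0275, 0.2604]
tool_rot: [-3.14, -0.113, 0.0]
ft_force: [-0.1, -0.3, 0.1]
finger_gap: 0.0521
grasp_force: 0.0
```

Request:
arm_command([
  [[0, 0, -50], [0, 0, 0], 50],
  [[0, 0, 0], [0, 0, -0.1745], 50],
  [[0, 0, 0], [0, 0, -0.1745], 50],
  [[0, 0, 0], [0, 0, -0.1745], 50],
  [[0, 0, 0], [0, 0, -0.1745], 50],
  [[0, 0, 0], [0, 0, -0.1745], 50],
  [[0, 0, 0], [0, 0, -0.1745], 50],
  [[0, 0, 0], [0, 0, -0.1745], 50],
  [[0, 0, 0], [0, 0, -0.1745], 50],
  [[0, 0, 0], [0, 0, -0.1745], 50],
])

```text
clock: 12.85
eef_pos: [0.493, -0.0275, 0.3105]
tool_rot: [2.133, 2.305, 0.001]
ft_force: [0.8, -0.2, -0.0]
finger_gap: 0.05
grasp_force: 0.0
```

Request:
arm_command([
  [[-35, 0, 0], [0, 0, 0], 50],
  [[-50, 0, 0], [0, 0, 0], 50],
  [[0, 0, 0], [0, 0, 0], 50],
  [[0, 0, 0], [0, 0, 0], 50],
  [[0, 0, 0], [0, 0, 0], 50],
  [[0, 0, 0], [0, 0, 0], 50],
  [[0, 0, 0], [0, 0, 0], 50],
  [[0, 0, 0], [0, 0, 0], 50],
  [[0, 0, 0], [0, 0, 0], 50],
  [[0, 0, 0], [0, 0, 0], 50],
])

```text
clock: 14.1
eef_pos: [0.499, -0.1123, 0.3092]
tool_rot: [-2.141, -2.299, 0.0]
ft_force: [0.2, -0.2, 0.1]
finger_gap: 0.0502
grasp_force: 0.0
```

```bash
python3 - <<'E'
from h import *
import pickle
s=manip.observe();print(s['eef_pos'],s['tool_rot'],s['ft_force'],s['joints'])
im=manip.capture('wrist');pickle.dump(s,open('s4.pkl','wb'))
cv2.imwrite('pics/w4.png',im)
E
```

```text
[ 0.499  -0.1123  0.3092] [-2.1405 -2.2994  0.0001] [ 0.2288 -0.2038  0.0559] [-0.4396  0.2773  1.761  -0.      1.1033 -0.5111]
```

View pics/w4.png

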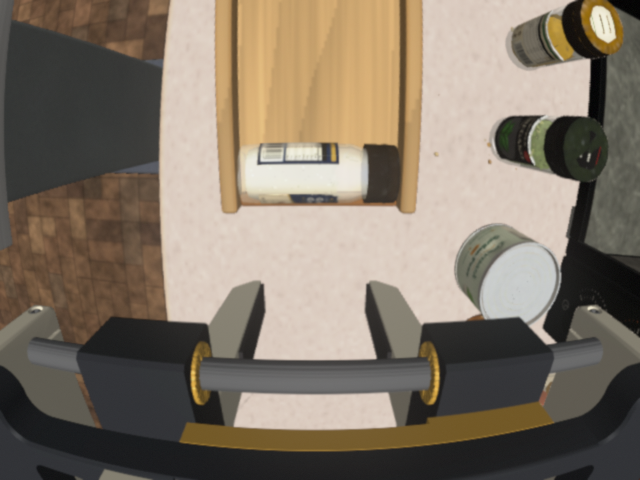

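The jar now rests crosswise against the lip, centred between the walls (columns 238–403, row 175), and the fingers (265–366) straddle the same centre line. I'll descend behind it.

Request:
arm_command([
  [[0, 3, 10], [0, 0, 0], 50],
  [[0, 0, 15], [0, 0, 0], 50],
  [[0, 0, 15], [0, 0, 0], 50],
  [[0, 0, 15], [0, 0, 0], 50],
  [[0, 0, 15], [0, 0, 0], 50],
  [[0, 0, 14], [0, 0, 0], 50],
  [[0, 0, 9], [0, 0, 0], 50],
  [[0, 0, 0], [0, 0, 0], 50],
  [[0, 0, 0], [0, 0, 0], 50],
  [[0, 0, 0], [0, 0, 0], 50],
])

```text
clock: 15.4
eef_pos: [0.5023, -0.1122, 0.2168]
tool_rot: [2.14, 2.299, 0.001]
ft_force: [-0.1, 0.9, -0.6]
finger_gap: 0.0502
grasp_force: 0.0
```

Request:
arm_command([
  [[5, 0, 0], [0, 0, 0], 50],
  [[5, 0, 0], [0, 0, 0], 50],
  [[4, 0, 0], [0, 0, 0], 50],
  [[3, 0, 0], [0, 0, 0], 50],
  [[2, 0, 0], [0, 0, 0], 50],
  [[2, 0, 0], [0, 0, 0], 50],
  [[2, 0, 0], [0, 0, 0], 50],
  [[2, 0, -0.2], [0, 0, 0], 50],
  [[2, 0, -0.2], [0, 0, 0], 50],
  [[2, 0, -0.2], [0, 0, 0], 50],
])

```text
clock: 16.65
eef_pos: [0.5, -0.0831, 0.2169]
tool_rot: [2.141, 2.299, -0.0]
ft_force: [0.2, -0.6, 0.1]
finger_gap: 0.05
grasp_force: 0.2
```

```bash
python3 - <<'E'
from h import *
s=manip.observe();print(s['eef_pos'],s['tool_rot'],s['ft_force'])
a=cv2.resize(manip.capture('scene')[190:310,260:420],None,fx=3,fy=3,interpolation=2)
b=cv2.resize(manip.capture('wrist')[90:330,190:450],None,fx=1.22,fy=1.5,interpolation=2)
cv2.imwrite('pics/c5.png',np.hstack([a,b]))
E
```

```text
[ 0.5    -0.0831  0.2169] [ 2.1407  2.2993 -0.    ] [ 0.2309 -0.6277  0.0702]
```

View pics/c5.png

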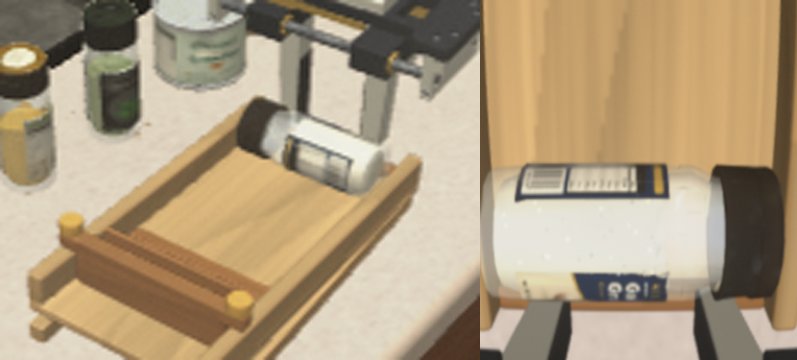

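The fingers are right behind the jar, spread evenly across its glass. Rolling it up gently.

Request:
arm_command([
  [[2, 0, 0], [0, 0, 0], 50],
  [[3, 0, 0], [0, 0, 0], 50],
  [[4, 0, 0], [0, 0, 0], 50],
  [[5, 0, 0], [0, 0, 0], 50],
  [[5, 0, -0.1], [0, 0, 0], 50],
  [[5, 0, -0.2], [0, 0, 0], 50],
  [[5, 0, -0.35], [0, 0, 0], 50],
  [[5, 0, -0.35], [0, 0, 0], 50],
  [[5, 0, -0.35], [0, 0, 0], 50],
  [[5, 0, -0.35], [0, 0, 0], 50],
])

```text
clock: 18.0
eef_pos: [0.4968, -0.0389, 0.2186]
tool_rot: [2.141, 2.299, -0.0]
ft_force: [0.1, -0.3, -0.7]
finger_gap: 0.0499
grasp_force: 0.2
```

Request:
arm_command([
  [[5, 0, -0.35], [0, 0, 0], 50],
  [[5, 0, -0.35], [0, 0, 0], 50],
  [[5, 0, -0.35], [0, 0, 0], 50],
  [[5, 0, -0.35], [0, 0, 0], 50],
  [[5, 0, -0.35], [0, 0, 0], 50],
  [[5, 0, -0.35], [0, 0, 0], 50],
  [[5, 0, -0.35], [0, 0, 0], 50],
  [[5, 0, -0.35], [0, 0, 0], 50],
  [[4, 0, -0.3], [0, 0, 0], 50],
  [[3, 0, -0.2], [0, 0, 0], 50],
])

```text
clock: 19.25
eef_pos: [0.4934, 0.0079, 0.2219]
tool_rot: [2.14, 2.3, 0.0]
ft_force: [0.3, -0.6, -0.3]
finger_gap: 0.0503
grasp_force: 0.2
```

```bash
python3 - <<'E'
from h import *
s=manip.observe();print(s['eef_pos'],s['tool_rot'],s['ft_force'])
a=cv2.resize(manip.capture('scene')[190:310,260:420],None,fx=3,fy=3,interpolation=2)
b=cv2.resize(manip.capture('wrist')[90:330,190:450],None,fx=1.22,fy=1.5,interpolation=2)
cv2.imwrite('pics/c6.png',np.hstack([a,b]))
E
```

```text
[0.4934 0.0079 0.2219] [2.1404 2.2996 0.    ] [ 0.2969 -0.5628 -0.3495]
```

View pics/c6.png

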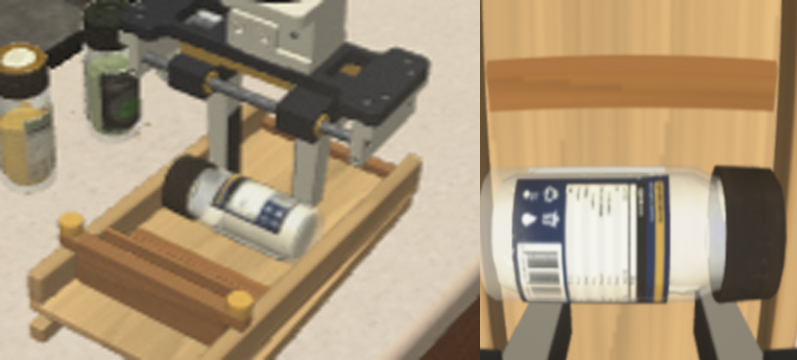

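The jar is rolling straight and square with the fingers behind it, and the sill is ahead (crop row 85). Continuing, slower near the sill.

Request:
arm_command([
  [[3, 0, -0.2], [0, 0, 0], 50],
  [[4, 0, -0.28], [0, 0, 0], 50],
  [[4, 0, -0.28], [0, 0, 0], 50],
  [[4, 0, -0.28], [0, 0, 0], 50],
  [[4, 0, -0.28], [0, 0, 0], 50],
  [[4, 0, -0.28], [0, 0, 0], 50],
  [[3, 0, -0.2], [0, 0, 0], 50],
  [[2, 0, -0.15], [0, 0, 0], 50],
  [[2, 0, -0.15], [0, 0, 0], 50],
  [[2, 0, -0.15], [0, 0, 0], 50],
])

```text
clock: 20.6
eef_pos: [0.4912, 0.0396, 0.2241]
tool_rot: [-2.141, -2.299, 0.0]
ft_force: [0.3, -1.0, 0.8]
finger_gap: 0.05
grasp_force: 0.2
```

Request:
arm_command([
  [[1, 0, -0.1], [0, 0, 0], 50],
  [[1, 0, -0.1], [0, 0, 0], 50],
  [[1, 0, 0], [0, 0, 0], 50],
  [[1, 0, -0.1], [0, 0, 0], 50],
  [[1, 0, 0], [0, 0, 0], 50],
  [[1, 0, -0.1], [0, 0, 0], 50],
  [[1, 0, -0.1], [0, 0, 0], 50],
  [[1, 0, -0.1], [0, 0, 0], 50],
  [[1, 0, -0.1], [0, 0, 0], 50],
  [[1, 0, 0], [0, 0, 0], 50],
])

```text
clock: 21.85
eef_pos: [0.4906, 0.0495, 0.2249]
tool_rot: [2.14, 2.299, -0.0]
ft_force: [-0.3, -2.9, 0.2]
finger_gap: 0.0505
grasp_force: 1.2
```

Request:
arm_command([
  [[1, 0, -0.1], [0, 0, 0], 50],
  [[1, 0, -0.1], [0, 0, 0], 50],
  [[1, 0, 0], [0, 0, 0], 50],
  [[1, 0, -0.1], [0, 0, 0], 50],
  [[1, 0, 0], [0, 0, 0], 50],
  [[0.5, 0, 0], [0, 0, 0], 50],
  [[0.5, 0, -0.1], [0, 0, 0], 50],
  [[0.5, 0, 0], [0, 0, 0], 50],
  [[0.5, 0, 0], [0, 0, 0], 50],
  [[0, 0, 0], [0, 0, 0], 50],
])

```text
clock: 23.1
eef_pos: [0.4899, 0.0566, 0.2252]
tool_rot: [-2.14, -2.299, 0.0]
ft_force: [-0.7, 0.5, -0.4]
finger_gap: 0.0499
grasp_force: 0.0
```

The force rose to about 3 N, then dropped to none, so the jar has rolled over the sill. I'll follow it to feel the stop.

Request:
arm_command([
  [[1, 0, -0.1], [0, 0, 0], 50],
  [[1, 0, -0.1], [0, 0, 0], 50],
  [[1, 0, 0], [0, 0, 0], 50],
  [[1, 0, -0.1], [0, 0, 0], 50],
  [[1, 0, 0], [0, 0, 0], 50],
  [[0.5, 0, 0], [0, 0, 0], 50],
  [[0.5, 0, -0.1], [0, 0, 0], 50],
  [[0.5, 0, 0], [0, 0, 0], 50],
  [[0.5, 0, 0], [0, 0, 0], 50],
  [[0, 0, 0], [0, 0, 0], 50],
])

```text
clock: 24.35
eef_pos: [0.4895, 0.0635, 0.2256]
tool_rot: [-2.141, -2.299, 0.0]
ft_force: [0.6, -0.0, 0.0]
finger_gap: 0.0499
grasp_force: 0.0
```

Request:
arm_command([
  [[0.5, 0, 0], [0, 0, 0], 50],
  [[0.5, 0, -0.1], [0, 0, 0], 50],
  [[0.5, 0, 0], [0, 0, 0], 50],
  [[0.5, 0, 0], [0, 0, 0], 50],
  [[0.5, 0, 0], [0, 0, 0], 50],
  [[0.5, 0, 0], [0, 0, 0], 50],
  [[0.5, 0, -0.1], [0, 0, 0], 50],
  [[0.5, 0, 0], [0, 0, 0], 50],
  [[0, 0, 0], [0, 0, 0], 50],
  [[0, 0, 0], [0, 0, 0], 50],
])

```text
clock: 25.6
eef_pos: [0.4892, 0.0674, 0.2259]
tool_rot: [2.14, 2.299, -0.0]
ft_force: [0.1, -2.1, 0.5]
finger_gap: 0.0498
grasp_force: 1.0
```

Request:
arm_command([
  [[0.5, 0, 0], [0, 0, 0], 50],
  [[0.5, 0, 0], [0, 0, 0], 50],
  [[0.5, 0, -0.1], [0, 0, 0], 50],
  [[0.5, 0, 0], [0, 0, 0], 50],
  [[0.5, 0, 0], [0, 0, 0], 50],
  [[0.5, 0, -0.1], [0, 0, 0], 50],
  [[0, 0, 0], [0, 0, 0], 50],
  [[0, 0, 0], [0, 0, 0], 50],
  [[0, 0, 0], [0, 0, 0], 50],
  [[0, 0, 0], [0, 0, 0], 50],
])

```text
clock: 26.85
eef_pos: [0.4891, 0.0702, 0.2261]
tool_rot: [2.14, 2.299, -0.0]
ft_force: [-0.1, -5.4, 1.2]
finger_gap: 0.0497
grasp_force: 2.7
```

Request:
arm_command([
  [[0.7, 0, 0], [0, 0, 0], 50],
  [[0.8, 0, 0], [0, 0, 0], 50],
  [[0.8, 0, 0], [0, 0, 0], 50],
  [[0, 0, 0], [0, 0, 0], 50],
  [[0, 0, 0], [0, 0, 0], 50],
  [[0, 0, 0], [0, 0, 0], 50],
  [[0, 0, 0], [0, 0, 0], 50],
  [[0, 0, 0], [0, 0, 0], 50],
  [[0, 0, 0], [0, 0, 0], 50],
  [[0, 0, 0], [0, 0, 0], 50],
])

```text
clock: 28.1
eef_pos: [0.4889, 0.0721, 0.2262]
tool_rot: [2.139, 2.299, -0.001]
ft_force: [-0.4, -7.5, 2.2]
finger_gap: 0.0503
grasp_force: 4.0
```

About 7.5 N. I'll hold a little longer, then ease back slowly.

Request:
arm_command([
  [[0.3, 0, 0], [0, 0, 0], 50],
  [[0, 0, 0], [0, 0, 0], 50],
  [[0, 0, 0], [0, 0, 0], 50],
  [[0, 0, 0], [0, 0, 0], 50],
  [[-1, 0, 0], [0, 0, 0], 50],
  [[-1, 0, 0], [0, 0, 0], 50],
  [[-1, 0, 0], [0, 0, 0], 50],
  [[-1, 0, 0], [0, 0, 0], 50],
  [[-1, 0, 0], [0, 0, 0], 50],
  [[-1, 0, 0], [0, 0, 0], 50],
])

```text
clock: 29.35
eef_pos: [0.489, 0.0673, 0.2259]
tool_rot: [-2.14, -2.299, -0.0]
ft_force: [-0.1, -0.8, -1.2]
finger_gap: 0.0498
grasp_force: 0.2
```

Request:
arm_command([
  [[-1, 0, 0], [0, 0, 0], 50],
  [[-1, 0, 0], [0, 0, 0], 50],
  [[-2, 0, 0], [0, 0, 0], 50],
  [[-4, 0, -2], [0, 0, 0], 50],
  [[-8, 0, -10], [0, 0, 0], 50],
  [[-10, 0, -20], [0, 0, 0], 50],
  [[-10, 0, -30], [0, 0, 0], 50],
  [[-20, 0, -30], [0, 0, 0], 50],
  [[-30, 0, -10], [0, 0, 0], 50],
  [[0, 0, 0], [0, 0, 0], 50],
])

```text
clock: 30.6
eef_pos: [0.4959, -0.0206, 0.3297]
tool_rot: [2.142, 2.294, 0.002]
ft_force: [-0.5, 0.4, -0.4]
finger_gap: 0.0501
grasp_force: 0.0
```

```bash
python3 - <<'E'
from h import *
s=manip.observe();print(s['eef_pos'],s['ft_force'],s['clock'])
a=cv2.resize(manip.capture('scene')[190:310,260:420],None,fx=3,fy=3,interpolation=2)
b=cv2.resize(manip.capture('wrist')[0:240,190:450],None,fx=1.22,fy=1.5,interpolation=2)
cv2.imwrite('pics/c7.png',np.hstack([a,b]))
E
```

```text
[ 0.4959 -0.0206  0.3297] [-0.5489  0.3624 -0.3624] 30.6
```

View pics/c7.png

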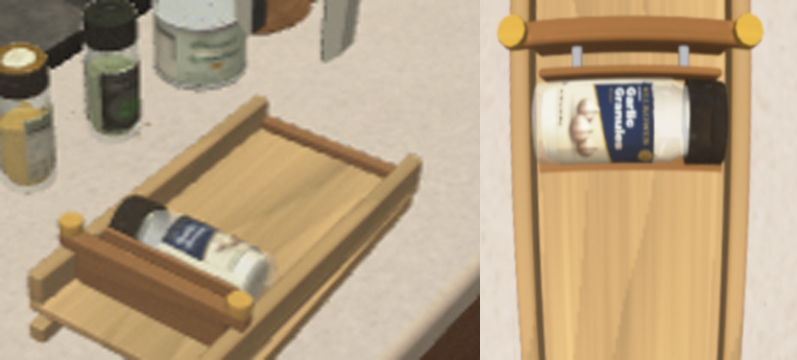

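The jar rests between the sill (crop row 167) and the stop pad (row 72), with the robot clear of everything. Handing in.

```bash
python3 -c "
from workcell import manip
print(manip.close_job())"
```

```text
the job is handed in; nothing more can be done
None
```

The spice jar is home behind the sill, against the sprung stop; it was rolled in from the low end, pressed for about a second at about 7.5 N, and the job was handed in at about 31 s with the arm clear and the standing jars and mug untouched.

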